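Fit the lapping plate on its bayonet studs

ROBOT

A 7-joint arm with a two-finger parallel gripper is mounted at the origin on a cart in front of the work surface, level with it; the furniture and walls round the work are solid. World frame = base frame: x ahead of the robot, y to its left, z up, the work surface at z = 0. Lengths are in mm, angles in rad, forces in N, time in s.
With the tool pointing down it reaches from about 400 to 875 mm from the base axis. Payload 4.4 kg.
Tool frame: the origin (TCP) lies on the centre line of the jaws, within the pads' length; the fingertips stand 25 mm ahead of it and the grasp point (between the pads) lies 6 mm ahead of it (ctrl.finger_overhang is the distance from the TCP to the fingertips, in mm); z points along the fingers, y is the line along which they close (so a half turn about z gives the same grasp; the last joint's range is limited). The gripper opens to 85 mm and grips with 20 to 120 N. Pads are 22 mm wide; open, the fingers measure 114 mm over their backs; the gripper's body (76 mm by 85 mm) begins 54 mm behind the grasp point. The pads swing forward as they close: fully open they stand 13 mm farther back than shut.
Start: joints at [1.145, 0.628, 0.038, 1.517, -0.027, 0.996, -0.02], TCP at [228.885, -608.383, 229.213] pointing down, gripper open.
Joint ranges: [-3.06, 3.06], [-0.37, 2.12], [-1.25, 1.32], [0.18, 2.47], [-1.1, 4.24], [0.23, 1.98], [-2.94, 2.94]. Speed limits (rad/s): [2.57, 2.57, 3.14, 3.14, 3.14, 3.14, 3.14].

INTERFACE

Orientations are given as [roll, pitch, yaw] about the fixed x, y, z axes, in that order (R = Rz(yaw) Ry(pitch) Rx(roll)).
In Python, from cell import ctrl gives the robot as it stands. The module is installed in compiled form; this text tells all that it offers.
- The arm moves only by the tool play_rows, never from a script. Its argument "targets" is a list of rows, each a list of 5 numbers: the closure, from 0 (fully open) to 1 (shut), then the shift along the tool's x, y, z in cm, then the turn about the tool's z in degrees. In form: [[gripper, dx, dy, dz, spin], ...]. A call has 1 to 10 rows; each row is the pose to reach, as a shift and turn from the pose commanded when the call began, along the tool's axes at that moment; what a row does not reach only later rows make up. A row lasts 1/10 s, in which the tool goes at most 50 mm and 8.59 degrees, less where a joint would pass 70% of its speed; a pose out of reach is approached as far as the arm can. A call with a gripper value outside its range is refused whole. The fingers move at their own pace and stop on an object; the grip force is fixed at half the most. Time passes only in rows, so rows that repeat a pose let the fingers close. It gives the time, the measured TCP pose, the force, the opening and the grip force at its end, in the units of the state.
- ctrl.read_state(): the state, without advancing time (a new reading comes with each control period).
- ctrl.get_image(name): name is "scene" or "top"; returns (picture, depth): 400x640x3 uint8, red, green, blue; 400x640 float32, mm along the optical axis (not along the pixel's ray), 0 where there is no reading.
- ctrl.calibration(name): a dict with "vfov" (degrees; the focal length in pixels is half the picture's height over the tangent of half this angle, whatever the lens; pixels are square), "cx", "cy" (the principal point, pixels), "k1" (the pictures are not rectified: a ray, as slopes to the right and down, at radius r is drawn at 1 + k1 r^2 times it, then the intrinsics apply), "extrinsics" (4x4, takes a point from camera to world coordinates). Camera axes: x right, y down, z forward; pixel columns grow to the right and rows downward; lengths in mm; the calibration is good to about 2 mm. A picture is of the moment at which its call begins. calibration takes no time and is no camera call.
- ctrl.finish_job(): hands the job in; it is judged then, once.
Trained networks look in the newest picture that a camera, given by its name, has taken for a name from the list of things; names that differ only in an ending like _2 or _b are one class to them, and where a whole thing is asked for, a point or a joint stands for the part that bears it (a point fixed in the world has none). Each returns a list of dicts, best first, with "confidence" (0 to 1); they miss things now and then, are a little off and sometimes report something else, mostly with a low value. They report only what shows in the picture. A call takes as long as a camera call.
- ctrl.search_frame(camera, name): "bbox" ([left, top, right, bottom] in pixels, round what is visible of it).
- ctrl.trace(camera, name): "pixels" (400x640 bool, what is visible of it) and "bbox" ([left, top, right, bottom] in pixels, round what is visible of it).
The state is a dict: "clock": time; "qpos": joint angles; "qd": joint speeds; "tau": joint torques, N m; "eef_pos": TCP position; "tool_rot": TCP orientation; "force": force on the tool from outside, world axes, zero at the start; "torque": the same for the moment, N m; "width": finger opening in mm; "gripper_force": force on a finger pad.
Only numpy, scipy, OpenCV 4.12 (cv2) and the standard library are available. Lean on these libraries where they do the work, as an engineer would, in place of code of your own. Each camera call takes 0.05 s, during which the arm holds its last target. There are 200 camera calls.

TASK

Fit the loose lapping plate on the bench lapping machine: set it gently over the spindle, feel for the angle at which all four stud heads come up through its round holes, then press it down against the spring and twist it clockwise (seen from above) until it stops, and let go so that it springs up locked under the stud heads. Never force it hard against the studs, and leave the other things on the bench where they lie.

Things in the scene. Friction and masses are not known exactly. Their poses are not given: they have to be found in the camera images.
- lap_plate: loose round aluminium lapping plate, 152 mm across, 8 mm thick, about 0.5 kg, lying flat left of the machine, the same way up as it is fitted. Origin: centre of its underside, z up. Hexagonal boss in the middle, four keyholes round it; sixteen abrasive segments, 3 mm high, stand on the upper face 63 to 73 mm from the centre.
- boss (a point): centre of the top of the plate's dark hexagonal boss, 42 mm above its underside (axes as the plate's). The boss is 40 mm across flats, begins at the plate's upper face (8 mm) and has an 18 mm bore right through. Flats face along the plate's x, -x and every 60 degrees from there. Grip and turn the plate by it.
- keyhole (a point): centre of the first round hole, 17 mm across, on the plate's x axis 42 mm from the centre, at the upper face. The others lie at 90, 180 and 270 degrees. From each hole a 9 mm wide slot runs along the 42 mm circle, anticlockwise seen from above.
- pocket (a point): where the first slot ends: 42 mm from the centre, 0.5 rad (29 degrees) anticlockwise of the round hole. Round the end of each of the four slots the upper face is sunk 2.5 mm in a round pocket 17 mm across, in which a stud head comes to sit; this point lies on the pocket's floor.
- machine: low square lapping machine, 250 x 250 mm, fixed; origin: centre of its underside on the bench; its front with the switch faces -x. On top a round black splash pan, 216 mm across, rim 80 mm above the bench; in it the steel hub (116 mm across) with spindle and four studs. The hub is on a motor shaft and held by about 0.6 N m of friction.
- spindle (a point): centre of the hub's upper face, 70 mm above the bench (axes as the machine's). The spindle, 16 mm thick, stands 34 mm up from here, its last 9 mm tapering to 6 mm. With the plate pressed right down its underside is at this height and the slots pass under the stud heads; they pass only while it is less than 2.5 mm above here.
- stud_heads (a point): on the spindle's axis, 16 mm above the hub's face: level of the tops of the four studs, which stand 42 mm from the axis, 90 degrees apart, at an angle that is different each time and not reported. Neck 7 mm, head 14 mm across and 5.5 mm high, domed. A misaligned plate rides on them here; turned by up to a quarter turn it meets the studs and drops.
- sleeve_top (a point): on the axis, 10.5 mm above the hub's face: top of the brass sleeve round the spindle, 40 mm across, pushed up by a spring (8.5 N here, 13 N when flush with the hub). A plate dropped over the stud heads rests on it with its underside here, and springs back to here if it is let go before it is twisted.
- locked_level (a point): on the axis, 5 mm above the hub's face: height of the plate's underside when it is locked: pressed down, twisted clockwise 0.5 rad to the stop, let go, and lifted by the spring until the heads sit in the pockets. Twisted only part way it stays 2.5 mm lower.
- rubbing_stone: bystander: grey-green rubbing stone, 41 x 101 x 25 mm, lying on the bench; origin centre of its underside
- tape_measure: bystander: yellow tape measure, 35 x 72 x 62 mm, standing on the bench; origin centre of its underside
- wax_block: bystander: pale block of polishing wax, 30 x 44 x 26 mm; origin centre of its underside
- cup_wheel: bystander: small grey grinding cup wheel, 68 mm across, 18 mm high; origin centre of its underside

How it is judged (in metres and radians):
On the way:
1. the plate is on the spindle with all four round holes dropped over the stud heads (z of lap_plate in the frame of spindle below 0.013 m and horizontal distance between lap_plate and spindle below 0.004 m and angle between lap_plate's own z axis and vertical below 0.08 rad), for 0.1 s.
At the end, for the whole second after the job is handed in: The plate is locked and at rest on the hub: its underside 3.5 to 6.5 mm above the hub's upper face (stud heads in the pockets), centred within 3 mm, level within 0.04 rad (z of lap_plate in the frame of spindle between 0.0035 and 0.0065 m and horizontal distance between lap_plate and spindle below 0.003 m and angle between lap_plate's own z axis and vertical below 0.04 rad and linear speed of lap_plate below 0.01 m/s); the robot touches nothing.
It fails at once if the plate is forced against the machine with more than 60 N (contact force between lap_plate and machine above 60 N).
It fails at once if a bystander is pushed more than 30 mm (distance of any of rubbing_stone, tape_measure, wax_block, cup_wheel from where it was at the start of the episode above 0.03 m).
It also fails if it takes over 58 s, if anything falls off the work surface, if the arm or the gripper's body presses on something with over 40 N, if the wrist force passes 120 N, or if a joint passes its speed limit or range.

## Working session

There is one attempt and no reset: what is moved stays moved. The work goes in short steps, Python scripts to look and compute and a tool call to move; the robot and the scene stay as the last step left them, time stands still between calls to the robot, and variables do not carry over. Pictures are saved under pics/ and viewed, at most 10 in all, crops included, and the job is handed in when it is done.

Besides the shell and the picture viewer there is one more tool, called after ">>>" as name([rows], argument=value, ...), one row to a line, values as JSON. play_rows: Moves the arm, as the interface text tells. Its arguments: {"type":"object","properties":{"targets":{"type":"array"}},"required":["targets"]}

```bash
mkdir -p pics; cat > h.py <<'E'
import numpy as np,cv2
from cell import ctrl
def px2ray(c,u,v,H=400):
    f=H/2/np.tan(np.radians(c['vfov'])/2)
    d=np.stack([(np.asarray(u,float)-c['cx'])/f,(np.asarray(v,float)-c['cy'])/f],-1)
    s=d.copy()
    for _ in range(20): s=d/(1+c['k1']*(s**2).sum(-1,keepdims=True))
    return s
def cloud(name,depth,mask=None):
    c=ctrl.calibration(name); v,u=np.nonzero((depth>0)&(mask if mask is not None else True))
    s=px2ray(c,u,v); z=depth[v,u][:,None]
    p=np.hstack([s*z,z]); E=np.array(c['extrinsics'])
    return p@E[:3,:3].T+E[:3,3],u,v
E
python3 - <<'E'
from h import *
st=ctrl.read_state(); print({k:np.round(v,3) for k,v in st.items()})
for n in ["top","scene"]:
    im,d=ctrl.get_image(n); cv2.imwrite(f"pics/{n}0.png",im[:,:,::-1]); np.save(f"{n}0.npy",d)
    print(n,{k:np.round(v,3) for k,v in ctrl.calibration(n).items()})
    for t in ["lap_plate","machine","boss","rubbing_stone","tape_measure","wax_block","cup_wheel"]:
        r=ctrl.trace(n,t)
        for q in r[:2]:
            P,u,v=cloud(n,d,q["pixels"])
            if len(P): print(t,round(q["confidence"],2),np.round(q["bbox"]),"ctr",np.round((np.percentile(P,2,0)+np.percentile(P,98,0))/2),"max z",np.round(np.percentile(P[:,2],98)))
E
```

```text
{'clock': np.float64(0.0), 'qpos': array([ 1.145,  0.629,  0.038,  1.518, -0.027,  0.996, -0.02 ]), 'qd': array([-0.001, -0.   , -0.001,  0.002, -0.001,  0.   , -0.001]), 'tau': array([-1.0000e-03, -5.6339e+01,  1.2260e+00, -1.9344e+01,  1.1000e-02,
        1.1000e-02, -0.0000e+00]), 'eef_pos': array([ 228.672, -607.81 ,  228.31 ]), 'tool_rot': array([-3.14,  0.  ,  0.36]), 'force': array([ 0.038, -0.82 ,  0.009]), 'torque': array([-0.001, -0.009, -0.045]), 'gripper_force': np.float64(0.0), 'width': np.float64(85.307)}
top {'vfov': np.float64(49.948), 'cx': np.float64(319.634), 'cy': np.float64(200.497), 'k1': np.float64(0.024), 'extrinsics': array([[ 2.70000e-02, -9.89000e-01,  1.49000e-01,  4.16935e+02],
       [-9.99000e-01, -3.00000e-02, -2.00000e-02,  1.28544e+02],
       [ 2.40000e-02, -1.48000e-01, -9.89000e-01,  9.19762e+02],
       [ 0.00000e+00,  0.00000e+00,  0.00000e+00,  1.00000e+00]])}
lap_plate 0.72 [370. 119. 516. 258.] ctr [ 585. -148.   60.] max z 81.0
lap_plate 0.57 [205. 146. 274. 220.] ctr [594. 285.  21.] max z 42.0
machine 0.83 [370. 120. 519. 257.] ctr [ 586. 
[... 837 characters left out ...]
p_plate 0.56 [224. 216. 289. 264.] ctr [592. 285.  22.] max z 43.0
machine 0.62 [313. 129. 442. 202.] ctr [ 578. -144.   48.] max z 82.0
boss 0.88 [228. 219. 290. 265.] ctr [593. 284.  22.] max z 43.0
boss 0.24 [316. 132. 448. 210.] ctr [ 577. -145.   49.] max z 82.0
rubbing_stone 0.7 [333. 225. 372. 255.] ctr [439. 125.  14.] max z 27.0
rubbing_stone 0.27 [324. 132. 444. 209.] ctr [ 576. -144.   51.] max z 82.0
tape_measure 0.64 [283. 176. 296. 200.] ctr [680. 123.  34.] max z 64.0
tape_measure 0.17 [314. 130. 442. 206.] ctr [ 577. -144.   49.] max z 82.0
wax_block 0.48 [322. 214. 340. 230.] ctr [526. 121.  15.] max z 29.0
cup_wheel 0.59 [306. 260. 336. 289.] ctr [417. 246.  11.] max z 20.0
```

```bash
python3 - <<'E'
from h import *
c=ctrl.calibration("top");E=np.array(c['extrinsics']);f=200/np.tan(np.radians(c['vfov'])/2)
im=cv2.imread("pics/top0.png")
def ortho(cx,cy,z,half=100,n=400):
    t=(np.arange(n)-n/2+.5)/n*2*half
    X,Y=np.meshgrid(cx+t*-1,cy+t*-1)  # placeholder
    X=cx-t[:,None]+0*t[None];Y=cy-t[None]+0*t[:,None]
    P=np.stack([X,Y,0*X+z],-1)-E[:3,3];P=P@E[:3,:3]
    s=P[...,:2]/P[...,2:];s=s*(1+c['k1']*(s**2).sum(-1,keepdims=True))
    return cv2.remap(im,(f*s[...,0]+c['cx']).astype('f4'),(f*s[...,1]+c['cy']).astype('f4'),cv2.INTER_CUBIC)
cv2.imwrite("pics/o1.png",np.hstack([ortho(594,285,8),ortho(586,-148,86)]))
d=np.load("top0.npy");P,u,v=cloud("top",d)
def fit(m,t):
    Q=P[m];print(t,len(Q),np.round(Q.mean(0),1)); return Q
R=np.hypot(P[:,0]-594,P[:,1]-285)
Q=fit((R<35)&(P[:,2]>36),"boss top"); print(cv2.minAreaRect(Q[:,:2].astype('f4')))
Q=fit((R<90)&(P[:,2]>5)&(P[:,2]<14),"plate");print(cv2.minEnclosingCircle(Q[:,:2].astype('f4')))
R=np.hypot(P[:,0]-586,P[:,1]+148)
Q=fit((R<130)&(P[:,2]>77)&(P[:,2]<84)&(R>85),"rim");print(cv2.minEnclosingCircle(Q[:,:2].astype('f4')))
Q=fit((R<25)&(P[:,2]>90),"spindle");print(Q[:,2].max())
Q=fit((R<60)&(R>30)&(P[:,2]>79),"studs")
a=np.degrees(np.arctan2(Q[:,1]+148,Q[:,0]-586));print(np.sort(a.round()))
Q=fit((R<130)&(P[:,2]>40)&(P[:,2]<70)&(R>110),"body");print(cv2.minAreaRect(Q[:,:2].astype('f4')))
E
```

```text
boss top 274 [594.4 285.5  41. ]
((595.0455932617188, 285.99639892578125), (43.420440673828125, 39.825870513916016), 34.07509994506836)
plate 2940 [592.9 285.7   8.1]
((594.6664428710938, 285.8786926269531), 76.26119995117188)
rim 703 [ 581.  -151.2   78.9]
((587.662841796875, -151.32205200195312), 107.97328186035156)
spindle 54 [ 586.6 -148.8   97.7]
104.4322481716016
studs 150 [ 586.9 -151.4   83.6]
[-123. -122. -122. -121. -121. -120. -120. -120. -120. -120. -119. -118.
 -118. -117. -117. -117. -117. -116. -115. -115. -115. -115. -115. -114.
 -113. -113. -112. -112. -112. -111. -111. -111. -110. -109. -109. -108.
 -107. -106. -106.  -40.  -40.  -40.  -38.  -38.  -38.  -38.  -38.  -37.
  -36.  -36.  -35.  -35.  -34.  -34.  -34.  -34.  -33.  -33.  -32.  -32.
  -32.  -31.  -31.  -31.  -30.  -29.  -29.  -29.  -28.  -28.  -28.  -27.
  -26.  -26.  -26.  -25.   50.   50.   51.   52.   52.   53.   53.   53.
   53.   55.   55.   56.   56.   56.   57.   58.   58.   58.   58.   59.
   60.   60.   61.   61.   61.   61.   62.   62.   63.   63.   63.   64.
   64.   65.   65.   66.   67.  144.  145.  146.  147.  147.  147.  148.
  148.  149.  149.  149.  150.  150.  151.  151.  151.  152.  152.  153.
  153.  154.  154.  154.  155.  155.  155.  156.  157.  157.  157.  158.
  158.  159.  159.  160.  161.  162.]
body 2486 [ 567.1 -124.5   53.7]
((585.6875610351562, -150.4537811279297), (248.6221923828125, 248.52525329589844), 3.0768818855285645)
```

View pics/o1.png

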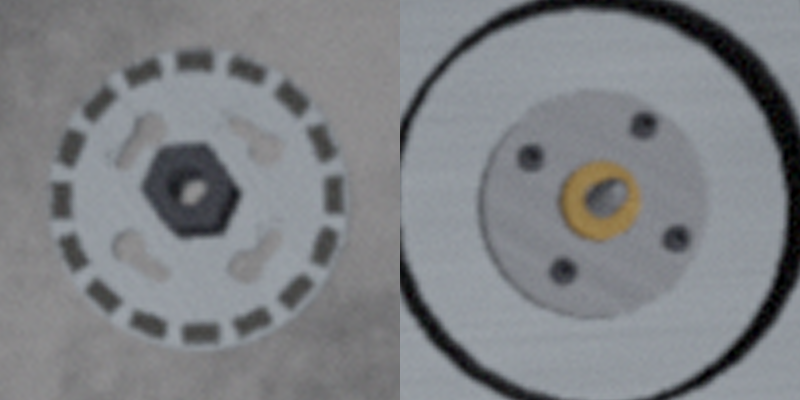

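View pics/top0.png

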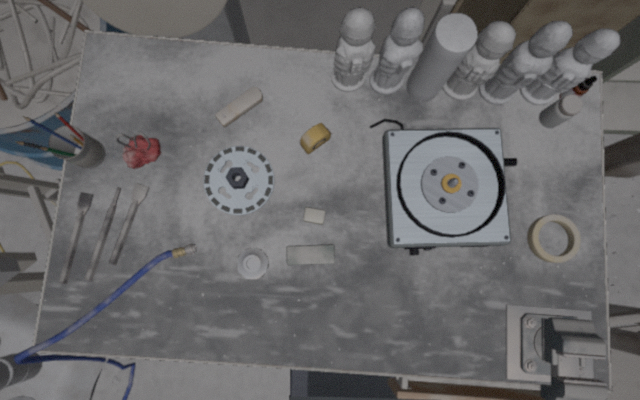

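The orthorectified picture (left half, 0.5 mm/px) shows the plate centred near (198,195), with the round hole ends at (268,148), (152,125), (128,242) and (243,265). That puts the holes at about 33.8° mod 90 and the boss flats at about 3.8° mod 60. In the right half the studs are at (643,126), (530,157), (563,271) and (676,238), about 61° mod 90, round a spindle at roughly (587,-150). In the top picture the area round the plate is clear.

I'll grip along 3.8° (yaw 93.8°), which keeps the fingers midway between the stud heads.

```bash
cat > go.py <<'E'
import sys
from h import *
from scipy.spatial.transform import Rotation as R
x,y,z,yaw=map(float,sys.argv[1:5]); s=ctrl.read_state()
M=R.from_euler('xyz',s['tool_rot']).as_matrix()
d=M.T@(np.array([x,y,z])-s['eef_pos'])/10
cy=np.degrees(s['tool_rot'][2])
print("clock",s['clock'],"rpy",np.degrees(s['tool_rot']).round(2),"pos",s['eef_pos'].round(1),"w",round(s['width'],1),"F",s['force'].round(1),"T",np.round(s['torque'],2),"q",np.round(s['qpos'],2))
print("d cm",d.round(2),"spin",round((cy-yaw+180)%360-180,2))
E
python3 go.py 595 286 228 93.8; python3 -c "from cell import ctrl;print(ctrl.finger_overhang)"
```

```text
clock 0.8 rpy [180.    -0.    20.62] pos [ 228.9 -608.4  229.2] w 85.2 F [ 0.7 -0.4 -0.5] T [ 0.06 -0.05  0.02] q [ 1.15  0.63  0.04  1.52 -0.03  1.   -0.02]
d cm [ 65.76 -70.82   0.12] spin -73.18
25.0
```

>>> play_rows([
  [0,65.8,-70.8,0,-73.2],
  [0,65.8,-70.8,0,-73.2],
  [0,65.8,-70.8,0,-73.2],
  [0,65.8,-70.8,0,-73.2],
  [0,65.8,-70.8,0,-73.2],
  [0,65.8,-70.8,0,-73.2],
  [0,65.8,-70.8,0,-73.2],
  [0,65.8,-70.8,0,-73.2],
  [0,65.8,-70.8,0,-73.2],
  [0,65.8,-70.8,0,-73.2],
])

```text
clock: 1.8
eef_pos: [419.1, -144.1, 229.6]
tool_rot: [3.141, 0.0, 1.638]
force: [1.2, -0.6, -0.7]
width: 85.4
gripper_force: 0.0
```

```bash
python3 go.py 595 286 180 93.8
```

```text
clock 1.8 rpy [1.7994e+02 2.0000e-02 9.3880e+01] pos [ 419.1 -144.1  229.6] w 85.4 F [ 1.2 -0.6 -0.7] T [-0.02 -0.05  0.01] q [ 0.55  0.35 -0.38  2.06  0.19  0.76  0.13]
d cm [41.73 20.45  4.96] spin 0.08
```

>>> play_rows([
  [0,41.7,20.4,5,0],
  [0,41.7,20.4,5,0],
  [0,41.7,20.4,5,0],
  [0,41.7,20.4,5,0],
  [0,41.7,20.4,5,0],
  [0,41.7,20.4,5,0],
  [0,41.7,20.4,5,0],
  [0,41.7,20.4,5,0],
  [0,41.7,20.4,5,0],
  [0,41.7,20.4,5,0],
])

```text
clock: 2.8
eef_pos: [594.3, 290.9, 178.7]
tool_rot: [3.141, -0.005, 1.643]
force: [-0.9, -0.4, -0.1]
width: 85.3
gripper_force: 0.0
```

```bash
python3 go.py 595 286 38 93.8
```

```text
clock 2.8 rpy [179.96  -0.27  94.12] pos [594.3 290.9 178.7] w 85.3 F [-0.9 -0.4 -0.1] T [-0.01  0.11  0.01] q [-0.3   0.72 -0.34  1.53  0.27  0.94 -0.65]
d cm [-0.56  0.02 14.07] spin 0.32
```

>>> play_rows([
  [0,-0.5,0,4,0.3],
  [0,-0.5,0,8,0.3],
  [0,-0.5,0,11,0.3],
  [0,-0.5,0,13,0.3],
  [0,-0.5,0,14,0.3],
  [0,-0.5,0,14,0.3],
  [0,-0.5,0,14,0.3],
])

```text
clock: 3.5
eef_pos: [595.4, 279.3, 40.2]
tool_rot: [3.14, -0.001, 1.632]
force: [0.4, 0.2, 0.6]
width: 85.5
gripper_force: 0.0
```

```bash
python3 go.py 595 286 38 93.8; python3 - <<'E'
from h import *
im,d=ctrl.get_image("scene"); cv2.imwrite("pics/s1.png",cv2.resize(im[150:300,160:360,::-1],(800,600),interpolation=cv2.INTER_CUBIC))
E
```

```text
clock 3.5 rpy [ 1.7991e+02 -4.0000e-02  9.3510e+01] pos [595.4 279.3  40.2] w 85.5 F [0.4 0.2 0.6] T [ 0.01  0.02 -0.  ] q [-0.32  0.88 -0.28  1.62  0.34  0.68 -0.71]
d cm [ 0.67 -0.    0.22] spin -0.29
```

View pics/s1.png

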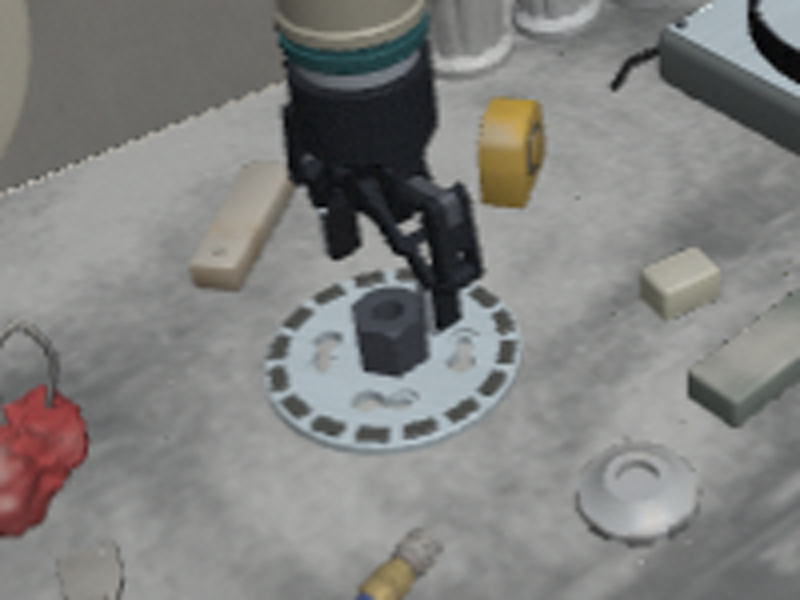

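The picture shows the open fingers either side of the boss, with tips at (340,245) and (450,320) in the crop and the boss at (390,330). The jaws are a little far to -y, so I'll shift +7 mm and close.

>>> play_rows([
  [0,0.7,0,0.1,0],
  [0,0.7,0,0.1,0],
  [0.3,0.7,0,0.1,0],
  [0.6,0.7,0,0.1,0],
  [1,0.7,0,0.1,0],
  [1,0.7,0,0.1,0],
  [1,0.7,0,0.1,0],
  [1,0.7,0,0.1,0],
])

```text
clock: 4.35
eef_pos: [594.5, 286.8, 39.9]
tool_rot: [3.14, -0.001, 1.632]
force: [-3.2, -0.3, 8.7]
width: 0.3
gripper_force: 4.7
```

```bash
python3 go.py 595 286 220 93.8
```

```text
clock 4.35 rpy [ 1.7994e+02 -7.0000e-02  9.3520e+01] pos [594.5 286.8  39.9] w 0.3 F [-3.2 -0.3  8.7] T [0.06 0.58 0.05] q [-0.33  0.88 -0.28  1.62  0.34  0.69 -0.71]
d cm [ -0.06   0.07 -18.01] spin -0.28
```

```bash
python3 - <<'E'
from h import *
im,d=ctrl.get_image("scene"); a=cv2.resize(im[170:290,180:340,::-1],(400,300),interpolation=cv2.INTER_CUBIC)
im,d=ctrl.get_image("top"); b=cv2.resize(im[120:240,160:320,::-1],(400,300),interpolation=cv2.INTER_CUBIC)
cv2.imwrite("pics/s2.png",np.hstack([a,b]))
E
```

```text
(no output)
```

View pics/s2.png

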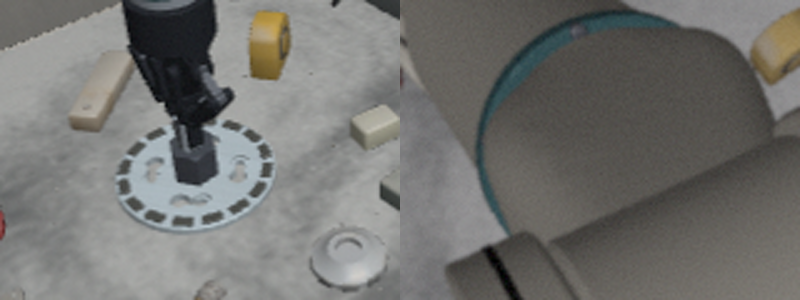

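The left crop shows the fingers shut at or behind the top of the boss, near (190,140), not round it. I'll locate the fingers by depth.

```bash
python3 - <<'E'
from h import *
im,d=ctrl.get_image("scene"); cv2.imwrite("pics/s3.png",cv2.resize(im[200:260,220:300,::-1],(800,600),interpolation=cv2.INTER_CUBIC))
P,u,v=cloud("scene",d)
m=(np.hypot(P[:,0]-594,P[:,1]-286)<60)&(P[:,2]>15)
Q=P[m]
for a in range(15,120,8):
    q=Q[(Q[:,2]>=a)&(Q[:,2]<a+8)]
    if len(q): print(a,len(q),q.min(0).round(),q.max(0).round(),np.median(q,0).round())
E
```

```text
15 39 [576. 272.  15.] [595. 305.  22.] [578. 291.  19.]
23 50 [575. 271.  23.] [607. 305.  31.] [579. 293.  26.]
31 44 [575. 269.  31.] [598. 304.  39.] [579. 291.  35.]
39 112 [575. 261.  39.] [615. 305.  47.] [587. 289.  42.]
47 21 [582. 278.  48.] [599. 296.  55.] [587. 292.  52.]
55 29 [581. 277.  55.] [601. 297.  62.] [585. 291.  58.]
63 30 [580. 277.  63.] [598. 297.  71.] [585. 291.  66.]
71 22 [580. 279.  71.] [602. 297.  79.] [589. 293.  75.]
79 14 [583. 280.  79.] [610. 297.  87.] [594. 296.  82.]
87 48 [562. 275.  87.] [630. 299.  95.] [587. 296.  92.]
95 52 [557. 274.  95.] [633. 299. 102.] [584. 296.  98.]
103 59 [548. 274. 103.] [637. 301. 111.] [580. 295. 107.]
111 78 [541. 274. 111.] [646. 303. 119.] [584. 297. 114.]
119 71 [536. 274. 119.] [650. 303. 127.] [582. 297. 123.]
```

View pics/s3.png

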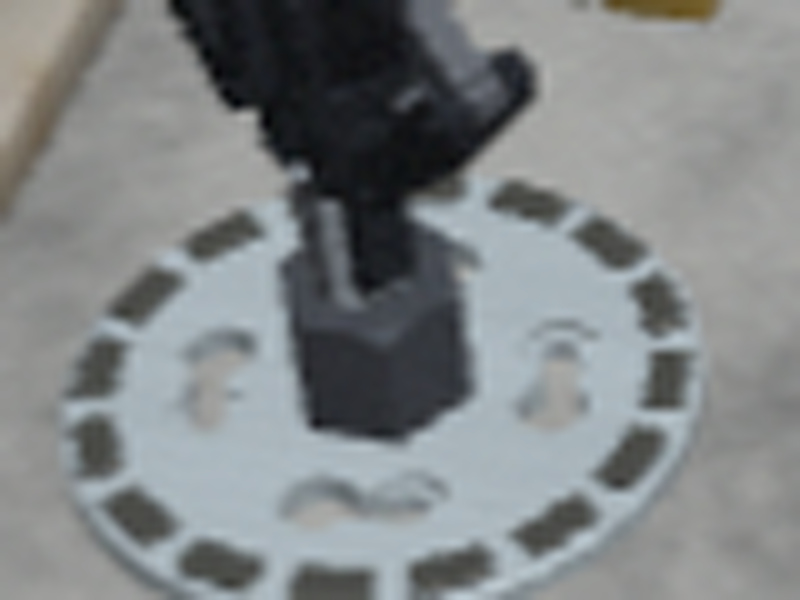

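The fingers are shut on top of the boss with their tips at z≈42, so the real tips stand higher than the reported TCP implies. I'll rise and check the tip height against the reading.

>>> play_rows([
  [1,0,0,-4,0],
  [1,0,0,-6,0],
  [1,0,0,-6,0],
  [1,0,0,-6,0],
])

```text
clock: 4.9
eef_pos: [594.3, 285.6, 98.4]
tool_rot: [3.141, 0.0, 1.632]
force: [0.1, 0.6, -0.8]
width: 0.3
gripper_force: 0.0
```

```bash
python3 go.py 595 286 220 93.8; python3 - <<'E'
from h import *
im,d=ctrl.get_image("scene"); cv2.imwrite("pics/s4.png",cv2.resize(im[160:260,200:320,::-1],(720,600),interpolation=cv2.INTER_CUBIC))
P,u,v=cloud("scene",d)
m=(np.hypot(P[:,0]-594,P[:,1]-286)<70)&(P[:,2]>34)
Q=P[m]
for a in range(34,210,8):
    q=Q[(Q[:,2]>=a)&(Q[:,2]<a+8)]
    if len(q): print(a,len(q),np.percentile(q,3,0).round(),np.percentile(q,97,0).round())
E
```

```text
clock 4.9 rpy [1.7998e+02 1.0000e-02 9.3500e+01] pos [594.3 285.6  98.4] w 0.3 F [ 0.1  0.6 -0.8] T [ 0.02  0.   -0.05] q [-0.32  0.81 -0.31  1.59  0.31  0.79 -0.69]
d cm [  0.03   0.08 -12.16] spin -0.3
34 97 [576. 266.  34.] [611. 304.  42.]
42 110 [578. 265.  42.] [614. 301.  45.]
98 10 [587. 276. 100.] [599. 295. 106.]
106 27 [582. 276. 107.] [597. 295. 114.]
114 32 [581. 278. 114.] [599. 295. 122.]
122 36 [581. 277. 122.] [599. 295. 130.]
130 25 [580. 279. 131.] [602. 295. 138.]
138 14 [574. 291. 139.] [601. 298. 146.]
146 68 [562. 274. 146.] [619. 297. 154.]
154 58 [556. 274. 154.] [631. 299. 162.]
162 71 [549. 276. 163.] [636. 300. 170.]
170 84 [543. 274. 170.] [641. 302. 178.]
178 91 [536. 273. 178.] [647. 301. 186.]
186 135 [533. 272. 187.] [647. 301. 194.]
194 124 [535. 272. 194.] [609. 304. 202.]
202 112 [549. 277. 202.] [607. 304. 210.]
```

View pics/s4.png

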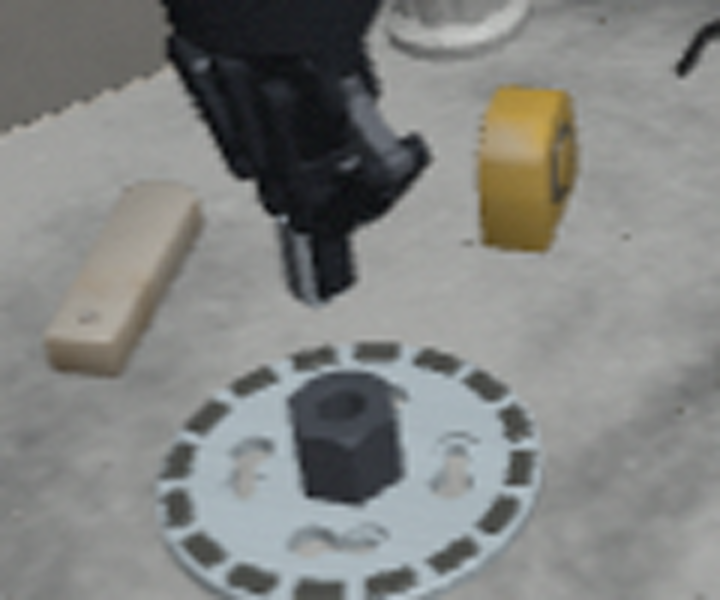

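With the fingers shut, the tips are seen at z≈100 while the TCP reads 98, so the reading is effectively the height of the shut tips and the stated 25 mm overhang doesn't hold. I'll reopen and go down to a reading of 11.

>>> play_rows([
  [0,0,0,0,-0.3],
  [0,0,0,0,-0.3],
  [0,0,0,0,-0.3],
  [0,0,0,3,-0.3],
  [0,0,0,6,-0.3],
  [0,0,0,8,-0.3],
  [0,0,0,8.7,-0.3],
  [0,0,0,8.7,-0.3],
  [0,0,0,8.7,-0.3],
])

```text
clock: 5.85
eef_pos: [594.9, 286.4, 12.1]
tool_rot: [3.14, -0.001, 1.637]
force: [-0.0, 0.8, 0.8]
width: 85.5
gripper_force: 0.0
```

>>> play_rows([
  [0.2,0,0,0,0],
  [0.35,0,0,0,0],
  [0.45,0,0,0,0],
  [0.6,0,0,0,0],
  [1,0,0,0,0],
  [1,0,0,0,0],
  [1,0,0,0,0],
])

```text
clock: 6.55
eef_pos: [595.5, 286.3, 12.4]
tool_rot: [3.139, -0.001, 1.637]
force: [0.5, -0.0, 6.5]
width: 39.0
gripper_force: 63.0
```

```bash
python3 go.py 595 286 150 93.8
```

```text
clock 6.55 rpy [ 1.7985e+02 -5.0000e-02  9.3810e+01] pos [595.5 286.3  12.4] w 39.0 F [ 0.5 -0.   6.5] T [-0.12 -0.14  0.03] q [-0.34  0.92 -0.26  1.62  0.36  0.64 -0.72]
d cm [-1.000e-02 -1.000e-02 -1.376e+01] spin 0.01
```

>>> play_rows([
  [1,0,0,-2,0],
  [1,0,0,-6,0],
  [1,0,0,-11,0],
  [1,0,0,-15,0],
  [1,0,0,-15,0],
  [1,0,0,-15,0],
])

```text
clock: 7.15
eef_pos: [593.5, 285.3, 160.6]
tool_rot: [-3.14, 0.001, 1.637]
force: [-0.6, -0.1, -7.3]
width: 39.3
gripper_force: 62.1
```

```bash
python3 go.py 587 -150 163 121
```

```text
clock 7.15 rpy [-1.7993e+02  5.0000e-02  9.3810e+01] pos [593.5 285.3 160.6] w 39.3 F [-0.6 -0.1 -7.3] T [-0.03  0.01 -0.03] q [-0.3   0.73 -0.33  1.55  0.28  0.91 -0.66]
d cm [-43.39  -3.54  -0.2 ] spin -27.19
```

>>> play_rows([
  [1,-2,-0.2,0,-3],
  [1,-6,-0.5,0,-6],
  [1,-10.5,-0.9,0,-9],
  [1,-15,-1.2,0,-12],
  [1,-19.5,-1.6,0,-15],
  [1,-24,-2,0,-18],
  [1,-28.5,-2.4,0,-21],
  [1,-33,-2.8,0,-24],
  [1,-37.5,-3.1,0,-27.2],
  [1,-41,-3.4,0,-27.2],
])

```text
clock: 8.15
eef_pos: [584.4, -129.3, 157.6]
tool_rot: [-3.135, -0.003, 2.111]
force: [0.5, 0.4, -5.4]
width: 39.1
gripper_force: 62.0
```

>>> play_rows([
  [1,0,0,0,0],
  [1,0,0,0,0],
  [1,0,0,0,0],
])

```text
clock: 8.45
eef_pos: [586.3, -123.7, 159.3]
tool_rot: [-3.14, -0.004, 2.114]
force: [-0.0, 1.6, -5.1]
width: 39.0
gripper_force: 62.0
```

```bash
python3 go.py 587 -150 130 121; python3 - <<'E'
from h import *
im,d=ctrl.get_image("scene"); P,u,v=cloud("scene",d)
m=(np.hypot(P[:,0]-587,P[:,1]+130)<110)&(P[:,2]>143)&(P[:,2]<164);Q=P[m]
print(len(Q)); h=np.histogram(Q[:,2],bins=range(143,165));print(h)
Q=Q[(Q[:,2]>149)]
r,_=cv2.minEnclosingCircle(Q[:,:2].astype('f4')),0;print(r)
E
```

```text
clock 8.45 rpy [-179.89   -0.22  121.11] pos [ 586.3 -123.7  159.3] w 39.0 F [-0.   1.6 -5.1] T [ 0.08 -0.01 -0.03] q [ 0.47  0.68 -0.5   1.72  0.41  0.85  0.33]
d cm [-2.3  -1.29  2.93] spin 0.11
1030
(array([  0,   0,   0,   1,   8,  17,  28,  18,  29,  43,  61, 137, 236,
       206,  89,  79,  47,  16,   3,   5,   7]), array([143, 144, 145, 146, 147, 148, 149, 150, 151, 152, 153, 154, 155,
       156, 157, 158, 159, 160, 161, 162, 163, 164]))
((584.5689697265625, -124.58549499511719), 76.19956970214844)
```

>>> play_rows([
  [1,-1.2,-0.6,0,0.1],
  [1,-2.3,-1.3,0,0.1],
  [1,-2.3,-1.3,1,0.1],
  [1,-2.3,-1.3,2.5,0.1],
  [1,-2.3,-1.3,3.5,0.1],
  [1,-2.3,-1.3,4,0.1],
  [1,-2.3,-1.3,4,0.1],
])

```text
clock: 9.2
eef_pos: [587.5, -151.1, 119.9]
tool_rot: [-3.14, -0.002, 2.111]
force: [0.7, 0.2, -5.6]
width: 39.3
gripper_force: 62.0
```

```bash
python3 go.py 587 -150 102 121
```

```text
clock 9.2 rpy [-1.7991e+02 -1.1000e-01  1.2097e+02] pos [ 587.5 -151.1  119.9] w 39.3 F [ 0.7  0.2 -5.6] T [-0.   -0.03 -0.03] q [ 0.49  0.74 -0.47  1.73  0.45  0.78  0.34]
d cm [0.12 0.02 1.79] spin -0.03
```

>>> play_rows([
  [1,0,0,0.3,0],
  [1,0,0,0.6,0],
  [1,0,0,0.9,0],
  [1,0,0,1.2,0],
  [1,0,0,1.2,0],
])

```text
clock: 9.7
eef_pos: [588.0, -151.9, 108.8]
tool_rot: [-3.141, -0.0, 2.11]
force: [-0.4, -0.9, -5.3]
width: 39.1
gripper_force: 62.0
```

>>> play_rows([
  [1,0,0,0.2,0],
  [1,0,0,0.4,0],
  [1,0,0,0.6,0],
  [1,0,0,0.8,0],
  [1,0,0,0.8,0],
])

```text
clock: 10.2
eef_pos: [588.0, -151.9, 100.9]
tool_rot: [-3.141, -0.0, 2.11]
force: [0.5, -0.3, -5.4]
width: 39.0
gripper_force: 62.0
```

>>> play_rows([
  [1,0,0,0.1,0],
  [1,0,0,0.2,0],
  [1,0,0,0.3,0],
  [1,0,0,0.35,0],
  [1,0,0,0.4,0],
  [1,0,0,0.4,0],
])

```text
clock: 10.8
eef_pos: [588.3, -151.9, 97.2]
tool_rot: [-3.142, -0.0, 2.11]
force: [0.2, 0.3, -5.3]
width: 39.0
gripper_force: 62.0
```

>>> play_rows([
  [1,0,0,0.1,0],
  [1,0,0,0.2,0],
  [1,0,0,0.25,0],
  [1,0,0,0.3,0],
  [1,0,0,0.3,0],
])

```text
clock: 11.3
eef_pos: [588.2, -151.9, 94.1]
tool_rot: [-3.141, -0.0, 2.11]
force: [-0.2, 0.2, -4.9]
width: 39.1
gripper_force: 62.0
```

Past the stud-head level with no resistance, so the holes line up with the studs. Next I'll feel for the sleeve.

>>> play_rows([
  [1,0,0,0.1,0],
  [1,0,0,0.2,0],
  [1,0,0,0.3,0],
  [1,0,0,0.4,0],
  [1,0,0,0.4,0],
])

```text
clock: 11.8
eef_pos: [588.5, -151.9, 90.7]
tool_rot: [3.141, 0.001, 2.11]
force: [-1.5, 1.0, 2.9]
width: 38.8
gripper_force: 62.9
```

>>> play_rows([
  [1,0,0,0.15,0],
  [1,0,0,0.3,0],
  [1,0,0,0.45,0],
  [1,0,0,0.6,0],
  [1,0,0,0.7,0],
  [1,0,0,0.7,0],
])

```text
clock: 12.4
eef_pos: [588.5, -151.9, 83.5]
tool_rot: [3.141, 0.0, 2.11]
force: [-2.8, -0.2, 6.8]
width: 39.2
gripper_force: 63.3
```

>>> play_rows([
  [1,0,0,0.05,0],
  [1,0,0,0.1,0],
  [1,0,0,0.15,0],
  [1,0,0,0.15,0],
  [1,0,0,0.15,0],
])

```text
clock: 12.9
eef_pos: [588.5, -151.9, 82.4]
tool_rot: [3.141, 0.001, 2.11]
force: [-3.3, 0.3, 9.0]
width: 38.9
gripper_force: 63.8
```

>>> play_rows([
  [1,0,0,0,3],
  [1,0,0,0,6],
  [1,0,0,0,9],
  [1,0,0,0,12],
  [1,0,0,0,15],
  [1,0,0,0,15],
])

```text
clock: 13.5
eef_pos: [589.9, -151.9, 82.6]
tool_rot: [3.139, 0.001, 1.847]
force: [-1.6, 0.6, 8.5]
width: 39.1
gripper_force: 63.4
```

```bash
python3 go.py 588 -152 82 121
```

```text
clock 13.5 rpy [1.7983e+02 8.0000e-02 1.0585e+02] pos [ 589.9 -151.9   82.6] w 39.1 F [-1.6  0.6  8.5] T [ 0.05  0.26 -0.09] q [ 0.43  0.78 -0.37  1.75  0.42  0.68  0.11]
d cm [ 0.04 -0.18  0.06] spin -15.15
```

>>> play_rows([
  [1,0,0,0,3],
  [1,0,0,0,6],
  [1,0,0,0,9],
  [1,0,0,0,11],
  [1,0,0,0,12],
  [1,0,0,0,12],
])

```text
clock: 14.1
eef_pos: [590.2, -152.1, 82.7]
tool_rot: [3.138, 0.001, 1.639]
force: [0.0, 0.1, 7.1]
width: 38.7
gripper_force: 63.6
```

```bash
python3 go.py 588 -152 82 121
```

```text
clock 14.1 rpy [1.7978e+02 6.0000e-02 9.3920e+01] pos [ 590.2 -152.1   82.7] w 38.7 F [0.  0.1 7.1] T [-0.08  0.12  0.08] q [ 0.4   0.77 -0.32  1.75  0.36  0.67 -0.04]
d cm [ 0.03 -0.22  0.07] spin -27.08
```

>>> play_rows([
  [1,0,0,0,1],
  [1,0,0,0,2],
  [1,0,0,0,3],
  [1,0,0,0,4],
  [1,0,0,0,4],
])

```text
clock: 14.6
eef_pos: [590.0, -152.0, 82.7]
tool_rot: [3.138, 0.001, 1.571]
force: [-1.4, -0.4, 8.1]
width: 38.9
gripper_force: 64.0
```

```bash
python3 go.py 588 -152 82 121
```

```text
clock 14.6 rpy [1.798e+02 5.000e-02 9.001e+01] pos [ 590.  -152.    82.7] w 38.9 F [-1.4 -0.4  8.1] T [-0.02  0.24  0.43] q [ 0.39  0.77 -0.3   1.75  0.34  0.67 -0.1 ]
d cm [-0.   -0.2   0.07] spin -30.99
```

>>> play_rows([
  [1,0,0,0,1],
  [1,0,0,0,2],
  [1,0,0,0,2],
])

```text
clock: 14.9
eef_pos: [590.0, -151.9, 82.7]
tool_rot: [3.138, 0.001, 1.536]
force: [-1.2, -0.5, 7.9]
width: 39.2
gripper_force: 64.0
```

```bash
python3 go.py 588 -152 82 121
```

```text
clock 14.9 rpy [1.798e+02 5.000e-02 8.801e+01] pos [ 590.  -151.9   82.7] w 39.2 F [-1.2 -0.5  7.9] T [-0.04  0.2   0.42] q [ 0.38  0.77 -0.29  1.75  0.33  0.66 -0.12]
d cm [-0.01 -0.2   0.07] spin -32.99
```

The torque holds at about 0.42 N m as I turn further, so the plate is at the stop and the hub is slipping. I'll let it rise while still held, then open.

>>> play_rows([
  [1,0,0,-0.15,0],
  [1,0,0,-0.3,0],
  [1,0,0,-0.45,0],
  [1,0,0,-0.45,0],
])

```text
clock: 15.3
eef_pos: [589.8, -151.7, 86.8]
tool_rot: [3.139, -0.0, 1.535]
force: [3.1, 0.9, 3.7]
width: 38.9
gripper_force: 63.4
```

```bash
python3 go.py 588 -152 82 121
```

```text
clock 15.3 rpy [ 1.7983e+02 -1.0000e-02  8.7940e+01] pos [ 589.8 -151.7   86.8] w 38.9 F [3.1 0.9 3.7] T [-0.06 -0.68  0.29] q [ 0.38  0.76 -0.29  1.75  0.32  0.67 -0.12]
d cm [-0.03 -0.18  0.48] spin -33.06
```

>>> play_rows([
  [0.3,0,0,0,0],
  [0,0,0,0,0],
  [0,0,0,0,0],
  [0,0,0,0,0],
  [0,0,0,-2,0],
  [0,0,0,-5,0],
  [0,0,0,-9,0],
  [0,0,0,-12,0],
  [0,0,0,-12,0],
])

```text
clock: 16.2
eef_pos: [591.0, -152.2, 210.7]
tool_rot: [3.133, 0.001, 1.534]
force: [0.9, 0.8, 0.2]
width: 85.3
gripper_force: 0.0
```

>>> play_rows([
  [0,4,0,0,0],
  [0,9,0,0,0],
  [0,14,0,0,0],
  [0,19,0,0,0],
  [0,24,0,0,0],
  [0,24,0,0,0],
  [0,24,0,0,0],
])

```text
clock: 16.9
eef_pos: [596.1, 89.7, 205.2]
tool_rot: [-3.14, 0.0, 1.538]
force: [-0.0, -0.7, 0.3]
width: 85.9
gripper_force: 0.0
```

```bash
python3 go.py 588 -152 82 121; python3 - <<'E'
from h import *
im,d=ctrl.get_image("top"); cv2.imwrite("pics/t5.png",cv2.resize(im[110:270,360:530,::-1],(638,600),interpolation=cv2.INTER_CUBIC))
for n in ["top","scene"]:
    if n=="scene": im,d=ctrl.get_image(n)
    P,u,v=cloud(n,d); R=np.hypot(P[:,0]-587.5,P[:,1]+151)
    Q=P[(R>26)&(R<60)&(P[:,2]>74)&(P[:,2]<100)]; print(n,len(Q),"face",np.percentile(Q[:,2],[10,30,50,70,90]).round(1))
    A=np.c_[Q[:,:2]-[587.5,-151],np.ones(len(Q))];k=np.abs(Q[:,2]-np.median(Q[:,2]))<3;print("tilt",np.linalg.lstsq(A[k],Q[k,2],rcond=None)[0].round(4))
    B=P[(R<30)&(P[:,2]>108)&(P[:,2]<130)];print("boss",np.median(B[:,2]).round(1) if len(B) else None)
    rim=P[(R>98)&(R<112)&(P[:,2]>76)&(P[:,2]<84)];print("rim z",np.percentile(rim[:,2],[50,90]).round(1) if len(rim) else None)
E
```

```text
clock 16.9 rpy [-1.7989e+02  1.0000e-02  8.8130e+01] pos [596.1  89.7 205.2] w 85.9 F [-0.  -0.7  0.3] T [-0.06 -0.03 -0.03] q [ 0.02  0.61 -0.35  1.67  0.25  0.91 -0.45]
d cm [-24.18  -0.    12.33] spin -32.87Traceback (most recent call last):
  File "<stdin>", line 6, in <module>
    return _quantile_unchecked(
        a, q, axis, out, overwrite_input, method, keepdims, weights)
    return _ureduce(a,
                    func=_quantile_ureduce_func,
    ...<5 lines>...
                    overwrite_input=overwrite_input,
                    method=method)
    r = func(a, **kwargs)
    result = _quantile(arr,
                       quantiles=q,
    ...<2 lines>...
                       out=out,
                       weights=wgt)
    slices_having_nans = np.isnan(arr[-1, ...])
                                  ~~~^^^^^^^^^
IndexError: index -1 is out of bounds for axis 0 with size 0
```

View pics/t5.png

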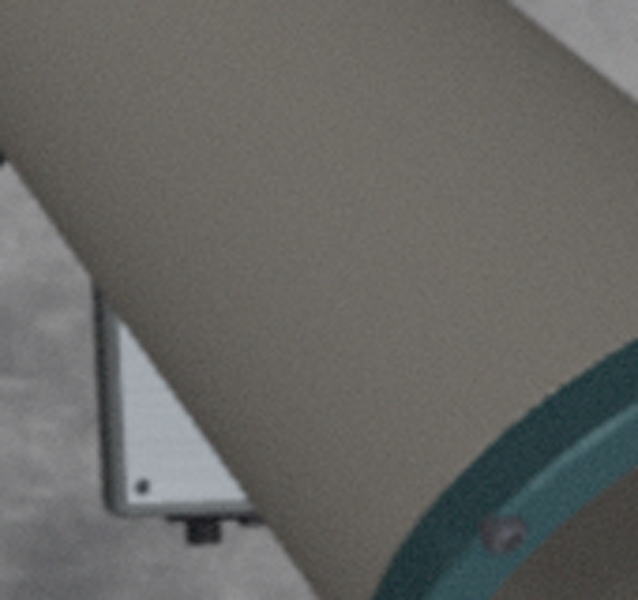

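The arm hides the machine in the top view; only one corner shows, near (180,450). I'll move farther left, clear of the machine.

>>> play_rows([
  [0,5,0,-1,0],
  [0,10,0,-2,0],
  [0,15,0,-3,0],
  [0,20,0,-3,0],
  [0,25,0,-3,0],
  [0,30,0,-3,0],
  [0,30,0,-3,0],
  [0,30,0,-3,0],
])

```text
clock: 17.75
eef_pos: [607.9, 387.3, 234.9]
tool_rot: [-3.14, 0.002, 1.535]
force: [-0.7, -0.9, -0.4]
width: 85.5
gripper_force: 0.0
```

```bash
cat > chk.py <<'E'
from h import *
ims=[]
for n in ["top","scene"]:
    im,d=ctrl.get_image(n); ims.append(im)
    P,u,v=cloud(n,d); R=np.hypot(P[:,0]-587.5,P[:,1]+151)
    Q=P[(R>26)&(R<60)&(P[:,2]>74)&(P[:,2]<100)]; print(n,len(Q))
    if len(Q):
        print("face",np.percentile(Q[:,2],[10,30,50,70,90]).round(1))
        A=np.c_[Q[:,:2]-[587.5,-151],np.ones(len(Q))];k=np.abs(Q[:,2]-np.median(Q[:,2]))<3;print("tilt",np.linalg.lstsq(A[k],Q[k,2],rcond=None)[0].round(4))
    B=P[(R<30)&(P[:,2]>108)&(P[:,2]<130)];print("boss",np.median(B[:,2]).round(1) if len(B) else None)
    rim=P[(R>98)&(R<112)&(P[:,2]>76)&(P[:,2]<84)];print("rim",np.percentile(rim[:,2],[50,90]).round(1) if len(rim) else None)
a=cv2.resize(ims[0][110:270,360:530],(400,376),interpolation=cv2.INTER_CUBIC);b=cv2.resize(ims[1][110:234,310:442],(400,376),interpolation=cv2.INTER_CUBIC)
cv2.imwrite("pics/t6.png",np.hstack([a,b])[:,:,::-1])
E
python3 chk.py
```

```text
top 1906
face [79.8 81.  82.  82.8 84. ]
tilt [-2.00000e-03  1.00000e-03  8.19787e+01]
boss 115.4
rim [78.5 80.5]
scene 457
face [81.6 83.  83.6 84.3 85.4]
tilt [5.00000e-04 1.40000e-03 8.36976e+01]
boss 116.7
rim [79.6 81.5]
```

View pics/t6.png

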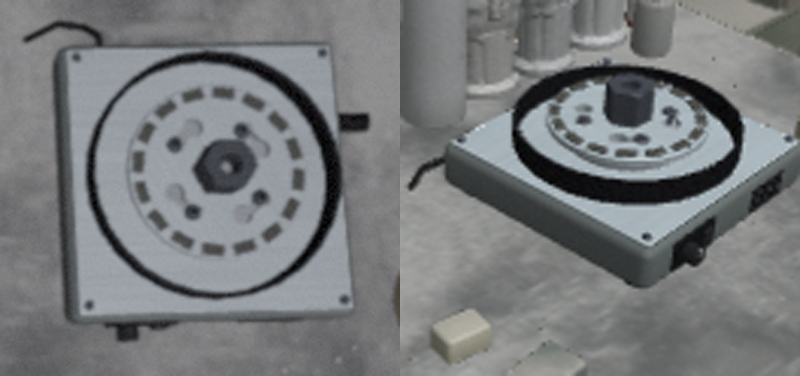

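The left crop shows the four stud heads at the slot ends, at (174,145), (242,130), (261,197) and (193,211). The plate lies level, with its face at about 83 mm and its boss top at about 116.5 mm, which matches the locked height. Nothing touches it, so I'll hand in.

```bash
python3 -c "
from cell import ctrl
print(ctrl.finish_job())"
```

```text
the job is handed in; nothing more can be done
None
```

I handed the job in at about 18 s: the cameras showed the lapping plate level at its locked height, stud heads at the slot ends, with no hard contact felt while fitting it. The first grip closed on top of the boss, because the fingertips sit about 27 mm higher than the stated overhang implies, and was redone.

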